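# Pull the lamp unit out of the microscope foot and shut its bay

## Robot

A 6-joint arm with a two-finger parallel gripper is mounted at the origin on the work surface. World frame = base frame: x ahead of the robot, y to its left, z up, the work surface at z = 0. Lengths are in m, angles in degrees, forces in N, time in s.
With the tool pointing down it reaches from about 0.375 to 0.9 m from the base axis. Payload 3.1 kg.
Tool frame: the origin (TCP) lies on the centre line of the jaws, within the pads' length; the fingertips stand 8 mm ahead of it and the grasp point (between the pads) lies 11 mm behind it; z points along the fingers, y is the line along which they close (so a half turn about z gives the same grasp; the last joint's range is limited). The gripper opens to 87 mm and grips with 3 to 60 N. Pads are 19 mm wide; open, the fingers measure 117 mm over their backs; the gripper's body (75 mm by 190 mm) begins 51 mm behind the grasp point.
Start: joints at [63.913, 30.224, 82.088, -0, 67.689, -10.227], TCP at [0.171, 0.601, 0.231] pointing down, gripper open.
Joint ranges: [-176.69, 176.69], [-43.24, 126.21], [12.49, 139.97], [-82, 262], [0, 151.66], [-163.58, 163.58]. Speed limits (degrees/s): [159.86, 159.86, 180, 180, 180, 180].

## Interface

Orientations are given as a 3x3 rotation matrix whose columns are the frame's x, y, z axes.
In Python, from rig import * gives the robot as it stands.
- The arm moves only by the tool step_arm, never from a script. Its argument "targets" is a list of rows, each a list of 5 numbers: the opening, from -1 (shut) to 1 (fully open), then the shift along the world's x, y, z normalised to -1 to 1, where 1 is 0.25 m, then the turn about the world's z normalised to -1 to 1, where 1 is 180 degrees. In form: [[fingers, x, y, z, turn], ...]. A call has 1 to 20 rows; each row is the pose to reach, as a shift and turn from the pose commanded when the call began, turning the shorter way round; what a row does not reach only later rows make up. A row lasts 1/10 s, in which the tool goes at most 50 mm and 8.59 degrees, less where a joint would pass 70% of its speed; a pose out of reach is approached as far as the arm can. A call with a number of a shift or a turn outside -1 to 1 is refused whole. A call with a gripper value outside its range is refused whole. The fingers move at their own pace and stop on an object; the grip force is fixed at half the most. Time passes only in rows, so rows that repeat a pose let the fingers close. It gives the time, the measured TCP pose, the force, the opening and the grip force at its end, in the units of the state.
- read_state(): the state, without advancing time (a new reading comes with each control period).
- capture(name): name is "scene" or "top" or "wrist"; returns a dict with "color" (480x640x3 uint8, red, green, blue), "mtx" (3x3 intrinsics, pixels), "pose" (4x4, takes a point from camera to world coordinates). Camera axes: x right, y down, z forward; pixel columns grow to the right and rows downward; lengths in m; the calibration is good to about 2 mm. A picture is of the moment at which its call begins. There is no depth.
- hand_in(): hands the job in; it is judged then, once.
The state is a dict: "time_s": time; "joint_positions": joint angles; "qvel": joint speeds; "tau": joint torques, N m; "position": TCP position; "tcp_rot": TCP orientation; "force": force on the tool from outside, world axes, zero at the start; "moment": the same for the moment, N m; "opening": opening from 0.0 (shut) to 1.0 (fully open); "grasp_force": force on a finger pad.
Only numpy, scipy, OpenCV 4.12 (cv2) and the standard library are available. Lean on these libraries where they do the work, as an engineer would, in place of code of your own. Each camera call takes 0.05 s, during which the arm holds its last target. There are 200 camera calls.

## Task

Pull the lamp unit that is fitted in the microscope foot straight out of its bay, past the spring catches, and lower it upright into the empty compartment of the blue tray, letting go only when it stands on the cardboard pad. Then slide the foot's metal shutter fully shut across the open bay. Leave the lamp unit already in the tray and the other things on the bench alone.

Things in the scene. Friction and masses are not known exactly. Their poses are not given: they have to be found in the camera images.
- foot: Cream microscope foot on a black sole, without column, fixed: 220 mm wide (y), 194 long (x = -82 to 112). Origin: underside, on the bay's centre line, at the bay's back wall; x to the back, z up. Its front, the bay's side cheeks, is 55 mm high; behind x = 2 it is 75 high, with a round black collar (top 93) at x = 55. The shutter runs along its front face, on a low track (6 mm high).
- bay_mouth (a point): Middle of the bay's front opening, on its floor (foot frame x = -80, z = 8 mm). The bay is a T-slot 82 mm long, open in front and on top: 63 mm wide for 13.5 mm above its floor, 45 mm wide above, so the unit leaves only by sliding along the foot's -x. Two hidden spring catches grip its flange: about 15 N (9 to 18) frees it in the first 10 mm, then it rubs lightly; after 85 mm it is clear.
- lamp: The lamp unit fitted in the foot: black plastic, 200 to 330 g, 100 mm long (x), a flange 60 wide and 12 thick at the bottom, a body 40 wide up to z = 42, a small round lens on top towards +x, an upright grey grip fin on top. Origin: centre of the underside; z up. Fitted, its axes match the foot's and its origin is at x = -51, z = 8 in the foot's frame.
- lamp_fin (a point): Centre of the top of the lamp unit's grip fin, at x = -20, z = 79 mm in the unit's frame. The fin is 12 mm thick (unit's x), 36 wide (y) and stands 37 mm above the unit's body. Pinched across the 12 mm, the fingers close along the pull.
- shutter (a joint): The bare aluminium shutter's place in m: 0 = fully shut, centred on the bay; it grows as the shutter slides along the foot's +y to 0.085 (fully aside). It starts aside, at 0.07 to 0.085, and stays where it is left (about 1.5 N of friction). It ends against a stop at 0.
- shutter_tab (a point): Centre of the top of the shutter's upright tab, z = 100 mm, x = -88 in the foot's frame; its y there is the joint's value. The tab is 10 mm thick (foot's x), 30 wide (foot's y), and stands 42 mm above the shutter plate (68 wide, 8 thick, z = 8 to 58).
- tray: Low blue tray, fixed: 150 (x) by 190 (y) by 40 mm high, walls and floor 5 mm, one divider 30 mm high along x in the middle: two compartments 140 by 87 mm, centres at y = +46 and -46. One holds the other lamp unit, one only the cardboard pad. Origin: centre of the underside.
- pad: Cardboard pad, 120 (x) by 76 (y) by 3 mm, fixed on the floor of the tray's empty compartment, its middle within about 3 mm of the compartment's middle. Origin: centre of the underside, 5 mm above the bench; axes along the tray's.
- spare: A second lamp unit just like the first, standing loose in the tray's other compartment, lengthwise along the tray's x. Origin as for the first. Leave it alone.
- canister: Bystander: upright lens canister, 46 mm across, 85 mm high. Origin: centre of the underside.
- eyepiece: Bystander: eyepiece standing on end, 45 mm across, 75 mm high. Origin: centre of the underside.
- tape: Bystander: tape dispenser, 50 by 110 mm, 92 mm high. Origin: centre of the underside.
- driver: Bystander: screwdriver lying flat, about 200 mm long. Origin: underside.
- focus_knob: Bystander: loose black focusing knob, 56 mm across, 40 mm high. Origin: centre of the underside.
- heat_gun: Bystander: heat gun lying on its side, about 200 by 180 mm, 70 mm high. Origin: under its barrel.
Mind the look-alikes: they are no part of the job. Leave any pink look-alike of the lamp alone.

How it is judged:
By the outcome, as a careful person would: the job done as asked, in the order asked, and still so for the second after the job is handed in, with the robot touching nothing.
It also fails if it takes over 58 s, if anything falls off the work surface, if the arm or the gripper's body presses on something with over 40 N, if the wrist force passes 120 N, or if a joint passes its speed limit or range.

## Working session

There is one attempt and no reset: what is moved stays moved. The work goes in short steps, Python scripts to look and compute and a tool call to move; the robot and the scene stay as the last step left them, time stands still between calls to the robot, and variables do not carry over. Pictures are saved under pics/ and viewed, at most 10 in all, crops included, and the job is handed in when it is done.

Besides the shell and the picture viewer there is one more tool, called after "Request:" in YAML: its name, and indented under it one key for each argument. step_arm: Moves the arm, as the interface text tells. Scaled input: -1 to 1 covers 0.25 m each way for a shift and 180 degrees each way for a turn. Its arguments: {"type":"object","properties":{"targets":{"type":"array","items":{"type":"array","items":{"type":"number"}}}},"required":["targets"]}

```bash
mkdir -p pics; ls; python3 - <<'E'
from rig import *
import cv2,numpy as np,pickle
d={}
for n in("scene","top"):
    c=capture(n); d[n]=c
    cv2.imwrite(f"pics/{n}0.png",c["color"][:,:,::-1]); print(n,c["mtx"].round(1).tolist(),c["pose"].round(3).tolist())
pickle.dump(d,open("d0.pkl","wb"))
s=read_state();print(s["time_s"],s["tcp_rot"],s["opening"])
E
```

```text
pics
scene [[553.0, 0.0, 326.4], [0.0, 553.0, 235.6], [0.0, 0.0, 1.0]] [[-0.283, 0.702, -0.653, 1.349], [0.959, 0.219, -0.179, 0.31], [0.018, -0.677, -0.736, 1.03], [0.0, 0.0, 0.0, 1.0]]
top [[527.5, 0.0, 321.6], [0.0, 527.5, 242.1], [0.0, 0.0, 1.0]] [[0.003, -0.993, 0.116, 0.358], [-1.0, -0.002, 0.015, 0.067], [-0.015, -0.117, -0.993, 1.452], [0.0, 0.0, 0.0, 1.0]]
0.1 [[-9.61946839e-01  2.73235455e-01 -8.15445391e-04]
 [ 2.73236514e-01  9.61945210e-01 -1.79471840e-03]
 [ 2.94033088e-04 -1.94923315e-03 -9.99998057e-01]] 0.9989987022291437
```

View pics/top0.png

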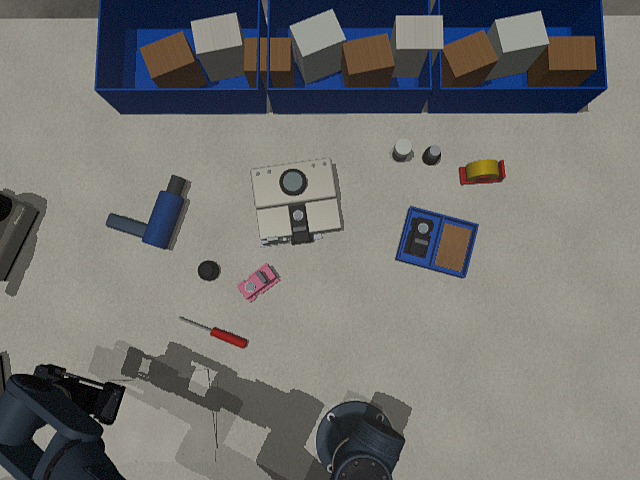

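View pics/scene0.png

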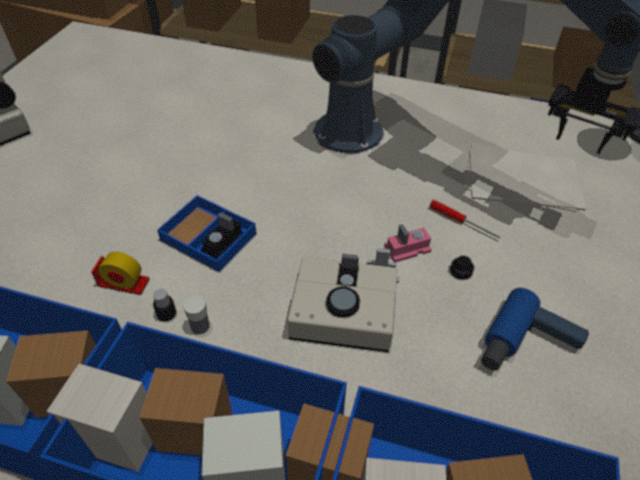

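The top view shows the foot at (298,200) with its lamp at (300,222), and the tray at (437,242) with the pad compartment on the right. The pink decoy is at (259,282). Next I'll enlarge both views to measure.

```bash
cat > h.py <<'E'
import numpy as np,cv2
def ray(c,p):
    d=np.linalg.inv(c["mtx"])@[p[0],p[1],1]; return c["pose"][:3,3],c["pose"][:3,:3]@d
def onz(c,p,z):
    o,d=ray(c,p); return o+d*(z-o[2])/d[2]
def tri(a,p,b,q):
    o1,d1=ray(a,p);o2,d2=ray(b,q)
    t=np.linalg.lstsq(np.c_[d1,-d2],o2-o1,rcond=None)[0]
    x,y=o1+d1*t[0],o2+d2*t[1]; return (x+y)/2,np.linalg.norm(x-y)
def px(c,P):
    P=np.atleast_2d(P);q=(P-c["pose"][:3,3])@c["pose"][:3,:3]@c["mtx"].T; return q[:,:2]/q[:,2:]
E
python3 - <<'E'
import pickle,cv2,numpy as np
from h import *
d=pickle.load(open("d0.pkl","rb"))
t=d["top"]["color"][:,:,::-1];s=d["scene"]["color"][:,:,::-1]
a=cv2.resize(t[150:250,240:350],None,fx=5,fy=5,interpolation=cv2.INTER_CUBIC)
cv2.imwrite("pics/a.png",a)
b=cv2.resize(s[235:355,280:405],None,fx=5,fy=5,interpolation=cv2.INTER_CUBIC)
cv2.imwrite("pics/b.png",b[:600])
h=cv2.cvtColor(t,cv2.COLOR_BGR2HSV)
m=cv2.inRange(h,(105,100,40),(130,255,255));m[:200]=0;m[:,:390]=0;m[280:]=0;m[:,480:]=0
p=np.argwhere(m)[:,::-1].astype(np.float32)
P=np.array([onz(d["top"],q,.04)[:2] for q in p],np.float32)
r=cv2.minAreaRect(P);print("tray rim",r)
m=cv2.inRange(h,(8,70,60),(22,255,255));m[:205]=0;m[:,:425]=0;m[285:]=0;m[:,480:]=0
p=np.argwhere(m)[:,::-1]
P=np.array([onz(d["top"],q,.008)[:2] for q in p],np.float32)
print("pad",cv2.minAreaRect(P),P.mean(0))
E
```

```text
tray rim ((0.5263556838035583, -0.22096776962280273), (0.19302602112293243, 0.15151286125183105), 74.64070892333984)
pad ((0.5153026580810547, -0.2700567841529846), (0.0757194310426712, 0.11824237555265427), 74.81990051269531) [ 0.5152438  -0.27004987]
```

View pics/a.png

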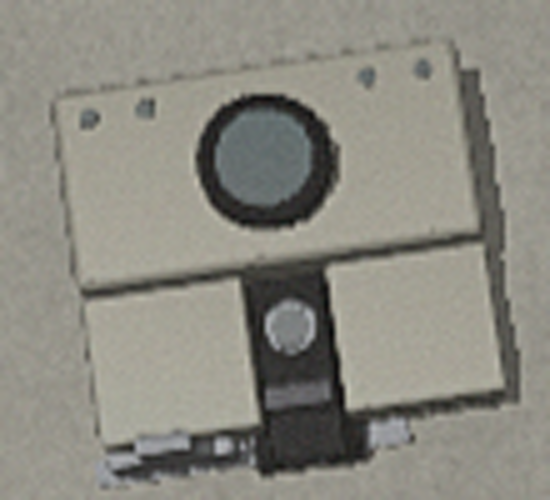

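View pics/b.png

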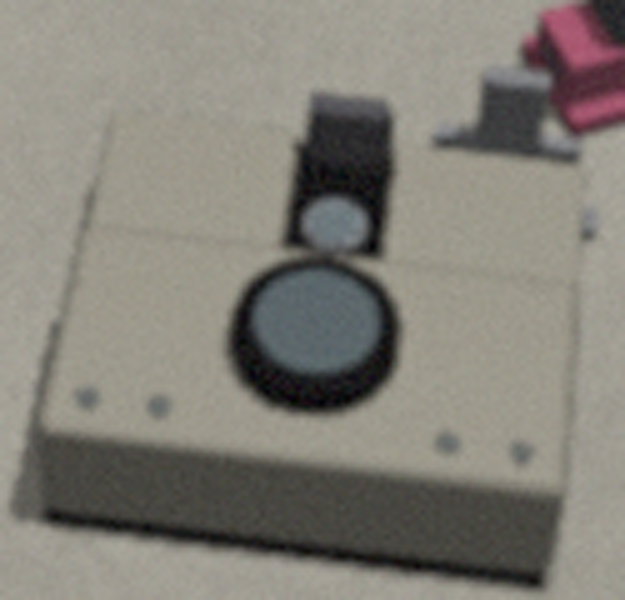

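The crops show the foot's corners, the fin top at about (298,391) in a and (350,104) in b, and the shutter tab at about (163,442) in a and (516,76) in b. I'll compute the poses from these.

```bash
python3 - <<'E'
import pickle,cv2,numpy as np
from h import *
d=pickle.load(open("d0.pkl","rb"));T,S=d["top"],d["scene"]
A=lambda u,v:((u+.5)/5-.5+240,(v+.5)/5-.5+150)
B=lambda u,v:((u+.5)/5-.5+280,(v+.5)/5-.5+235)
# foot-frame points vs world (top view, planes)
F=[(112,110,75,55,98),(112,-110,75,455,40),(2,-110,75,483,235),(2,110,75,82,287),(-82,-110,55,505,388),(-82,110,55,102,445),(55,0,93,264,158)]
f=np.array([[a,b] for a,b,*_ in F])/1e3; w=np.array([onz(T,A(u,v),z/1e3)[:2] for *_,z,u,v in F])
fm,wm=f.mean(0),w.mean(0);U,_,V=np.linalg.svd((f-fm).T@(w-wm));R=(U@V).T;o=wm-R@fm
print("foot o",o,"yaw",np.degrees(np.arctan2(R[1,0],R[0,0])));print("res mm",((f@R.T+o-w)*1e3).round(1).tolist())
# scene check
G=[(112,110,75,560,492),(112,-110,75,42,432),(55,0,93,317,322),(112,110,8,545,578)]
for a,b,z,u,v in G:
    q=onz(S,B(u,v),z/1e3)[:2];print("scene res",((R@[a/1e3,b/1e3]+o-q)*1e3).round(1))
loc=lambda P:np.r_[R.T@(P[:2]-o),P[2]].round(4)
for n,a,b in[("fin",(298,391),(350,104)),("tab",(163,442),(516,76)),("collar",(264,158),(317,322))]:
    P,e=tri(T,A(*a),S,B(*b));print(n,P.round(4),e.round(4),"foot frame",loc(P), loc(onz(T,A(*a),{"fin":.087,"tab":.1,"collar":.093}[n])))
E
```

```text
foot o [0.62494714 0.15617984] yaw 8.101848005358661
res mm [[4.1, 2.3], [3.4, -1.4], [0.8, -1.9], [-2.1, 3.1], [-3.3, -1.7], [-3.2, 0.7], [0.3, -1.0]]
scene res [1.6 1.1]
scene res [-1.7 -7. ]
scene res [ 0.4 -2.2]
scene res [2.1 0.6]
fin [0.5557 0.1471 0.0886] 0.0018 foot frame [-0.0698  0.0008  0.0886] [-0.0695 -0.      0.087 ]
tab [0.5274 0.216  0.1001] 0.0016 foot frame [-0.0882  0.073   0.1001] [-0.0881  0.0722  0.1   ]
collar [0.679  0.1655 0.0929] 0.0012 foot frame [0.0549 0.0017 0.0929] [0.0549 0.001  0.093 ]
```

Request:
step_arm:
  targets:
    - [-0.4,0.768,-0.908,0,-0.1835]
    - [-0.4,0.768,-0.908,0,-0.1835]
    - [-0.4,0.768,-0.908,0,-0.1835]
    - [-0.4,0.768,-0.908,0,-0.1835]
    - [-0.4,0.768,-0.908,0,-0.1835]
    - [-0.4,0.768,-0.908,0,-0.1835]
    - [-0.4,0.768,-0.908,0,-0.1835]

```text
time_s: 0.8
position: [0.3664, 0.3703, 0.2303]
tcp_rot: [[-0.652, 0.758, 0.001], [0.758, 0.652, -0.002], [-0.002, -0.0, -1.0]]
force: [0.3, 1.6, -1.0]
opening: 0.45
grasp_force: 0.0
```

Request:
step_arm:
  targets:
    - [-0.4,0.768,-0.908,-0.1,-0.1835]
    - [-0.4,0.768,-0.908,-0.1,-0.1835]
    - [-0.4,0.768,-0.908,-0.1,-0.1835]
    - [-0.4,0.768,-0.908,-0.1,-0.1835]
    - [-0.4,0.768,-0.908,-0.1,-0.1835]
    - [-0.4,0.768,-0.908,-0.1,-0.1835]
    - [-0.4,0.768,-0.908,-0.1,-0.1835]
    - [-0.4,0.768,-0.908,-0.1,-0.1835]
    - [-0.4,0.768,-0.908,-0.1,-0.1835]

```text
time_s: 1.7
position: [0.5534, 0.1483, 0.2051]
tcp_rot: [[-0.141, 0.99, -0.002], [0.99, 0.141, 0.0], [0.001, -0.002, -1.0]]
force: [0.3, -0.8, -0.1]
opening: 0.299
grasp_force: 0.0
```

```bash
python3 - <<'E'
from rig import *
import cv2,numpy as np,pickle
from h import *
s=read_state();R=np.array(s["tcp_rot"]);print(s["time_s"],np.round(s["position"],4),np.degrees(np.arctan2(R[1,1],R[0,1])),s["opening"],np.round(s["force"],1),np.round(s["joint_positions"],1))
c=capture("wrist");pickle.dump(c,open("w1.pkl","wb"))
im=c["color"][:,:,::-1].copy()
cv2.imwrite("pics/w1.png",im)
f=[.5551,.1467,.087];print("fin px",px(c,f))
E
```

```text
1.7 [0.5534 0.1483 0.2051] 8.13173867374788 0.2989579461625647 [ 0.3 -0.8 -0.1] [ 3.8 28.  91.2  0.  60.9 -4.3]
fin px [[327.17487479 236.02167088]]
```

View pics/w1.png

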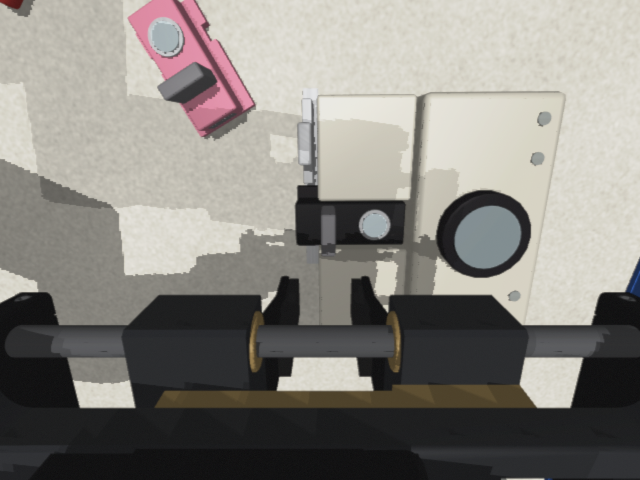

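The wrist view shows the fin top at about (328,229), 7 px off the predicted row. I'll check that against the foot features in the same image.

```bash
python3 - <<'E'
import pickle,cv2,numpy as np
from h import *
from rig import *
c=capture("wrist");pickle.dump(c,open("w1.pkl","wb"));s=read_state();print(np.round(s["position"],4),s["time_s"])
print(c["pose"].round(3).tolist())
a=np.radians(8.1);R=np.array([[np.cos(a),-np.sin(a)],[np.sin(a),np.cos(a)]]);o=np.array([.6249,.1562])
for n,u,v,z in[("fin -71,0",328.5,229,.087),("corner 112,110",564,93,.075),("corner 2,110",424,93,.075),("corner -82,110",318,96,.055),("bayedge -82,22.5",318,199,.055),("bayedge 0,22.5",410,199,.055),("collar 55,0",487,233,.093),("tab -88,72",304,143,.1)]:
    P=onz(c,(u,v),z)[:2];print(n,P.round(4),(R.T@(P-o)*1e3).round(1))
im=c["color"][190:270,285:415,::-1];cv2.imwrite("pics/c.png",cv2.resize(im,None,fx=6,fy=6,interpolation=cv2.INTER_CUBIC))
E
```

```text
[0.5535 0.1487 0.2055] 1.8
[[0.99, 0.136, 0.04, 0.542], [0.142, -0.946, -0.291, 0.229], [-0.002, 0.294, -0.956, 0.36], [0.0, 0.0, 0.0, 1.0]]
fin -71,0 [0.5553 0.153 ] [-69.4   6.6]
corner 112,110 [0.7164 0.2804] [108.1 110. ]
corner 2,110 [0.6118 0.2654] [  2.5 110. ]
corner -82,110 [0.5322 0.2537] [-78.  109.5]
bayedge -82,22.5 [0.5437 0.1699] [-78.4  25. ]
bayedge 0,22.5 [0.624  0.1815] [ 2.6 25.1]
collar 55,0 [0.68   0.1692] [56.4  5.1]
tab -88,72 [0.528  0.2175] [-87.3  74.3]
```

View pics/c.png

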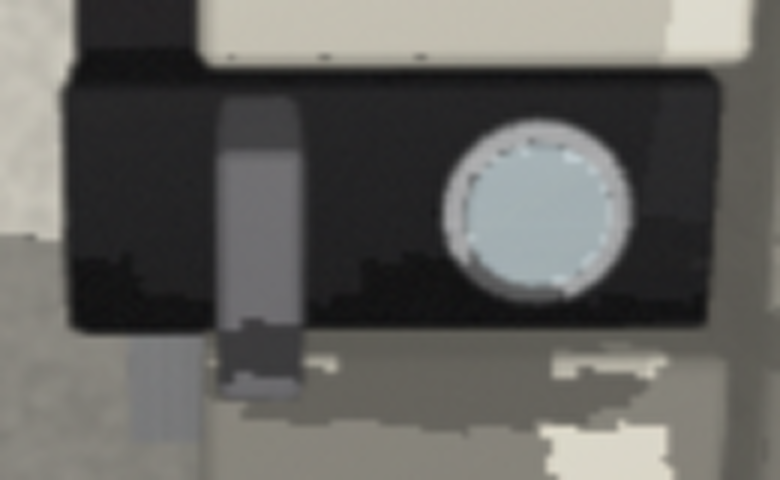

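The crop shows the fin top spanning rows 150–398, which puts its centre at (328.3,235.6). That matches the prediction to about 1 mm, so I'll descend.

Request:
step_arm:
  targets:
    - [-0.4,0,0,-0.2,0]
    - [-0.4,0,0,-0.36,0]
    - [-0.4,0,0,-0.36,0]
    - [-0.4,0,0,-0.36,0]
    - [-0.4,0,0,-0.36,0]

```text
time_s: 2.3
position: [0.5562, 0.148, 0.1177]
tcp_rot: [[-0.142, 0.99, 0.004], [0.99, 0.142, 0.0], [-0.0, 0.004, -1.0]]
force: [0.2, 0.1, 0.5]
opening: 0.3
grasp_force: 0.0
```

Request:
step_arm:
  targets:
    - [-0.4,0,-0.004,-0.08,0]
    - [-0.4,0,-0.004,-0.15,0]
    - [-0.4,0,-0.004,-0.21,0]
    - [-0.4,0,-0.004,-0.21,0]
    - [-0.4,0,-0.004,-0.21,0]

```text
time_s: 2.8
position: [0.5561, 0.1464, 0.0648]
tcp_rot: [[-0.141, 0.99, 0.003], [0.99, 0.141, 0.0], [-0.0, 0.003, -1.0]]
force: [1.1, -0.4, 0.5]
opening: 0.297
grasp_force: 0.0
```

Request:
step_arm:
  targets:
    - [-1,0,0,0,0]
    - [-1,0,0,0,0]
    - [-1,0,0,0,0]
    - [-1,0,0,0,0]
    - [-1,0,0,0,0]
    - [-1,0,0,0,0]

```text
time_s: 3.4
position: [0.5556, 0.1463, 0.0641]
tcp_rot: [[-0.141, 0.99, 0.002], [0.99, 0.141, 0.0], [-0.0, 0.002, -1.0]]
force: [-0.2, 0.2, 6.3]
opening: 0.138
grasp_force: 30.0
```

Request:
step_arm:
  targets:
    - [-1,-0.008,-0.0011,0,0]
    - [-1,-0.016,-0.0023,0,0]
    - [-1,-0.024,-0.0034,0,0]
    - [-1,-0.032,-0.0046,0,0]
    - [-1,-0.04,-0.0057,0,0]
    - [-1,-0.048,-0.0068,0,0]
    - [-1,-0.056,-0.008,0,0]
    - [-1,-0.064,-0.0091,0,0]
    - [-1,-0.072,-0.0102,0,0]

```text
time_s: 4.3
position: [0.5529, 0.1456, 0.0642]
tcp_rot: [[-0.139, 0.99, 0.035], [0.99, 0.139, 0.004], [-0.0, 0.035, -0.999]]
force: [27.8, 8.7, -20.5]
opening: 0.137
grasp_force: 30.3
```

Request:
step_arm:
  targets:
    - [-1,0,0,-0.006,0]
    - [-1,0,0,-0.012,0]
    - [-1,0,0,-0.016,0]
    - [-1,0,0,-0.016,0]

```text
time_s: 4.7
position: [0.5529, 0.1455, 0.064]
tcp_rot: [[-0.139, 0.99, 0.035], [0.99, 0.139, 0.004], [-0.001, 0.035, -0.999]]
force: [18.5, 7.5, 8.8]
opening: 0.136
grasp_force: 30.1
```

Request:
step_arm:
  targets:
    - [-1,-0.008,0.003,0.004,0]
    - [-1,-0.016,0.002,0.004,0]
    - [-1,-0.024,0.001,0.004,0]
    - [-1,-0.032,0,0.004,0]
    - [-1,-0.032,0,0.004,0]

```text
time_s: 5.2
position: [0.5526, 0.1455, 0.0641]
tcp_rot: [[-0.138, 0.989, 0.051], [0.99, 0.138, 0.005], [-0.002, 0.051, -0.999]]
force: [32.6, 8.1, -10.9]
opening: 0.139
grasp_force: 30.5
```

Request:
step_arm:
  targets:
    - [-1,-0.008,0.001,0.005,0]
    - [-1,-0.016,0,0.007,0]
    - [-1,-0.024,-0.001,0.009,0]
    - [-1,-0.032,-0.002,0.01,0]
    - [-1,-0.032,-0.002,0.01,0]

```text
time_s: 5.7
position: [0.5233, 0.1429, 0.0637]
tcp_rot: [[-0.14, 0.99, 0.006], [0.99, 0.14, -0.0], [-0.001, 0.006, -1.0]]
force: [1.8, -1.5, 8.9]
opening: 0.133
grasp_force: 30.1
```

```bash
python3 - <<'E'
from rig import *
import cv2,numpy as np
s=read_state();print(np.round(s["position"],4),np.round(s["moment"],2),np.round(s["force"],1),s["tcp_rot"])
c=capture("wrist")["color"][:,:,::-1];t=capture("top")["color"][:,:,::-1];sc=capture("scene")["color"][:,:,::-1]
A=cv2.resize(c[150:390,180:500],None,fx=1.25,fy=1.25)
B=cv2.resize(sc[215:315,300:433],(400,300),interpolation=cv2.INTER_CUBIC)
C=cv2.resize(t[170:270,240:373],(400,300),interpolation=cv2.INTER_CUBIC)
cv2.imwrite("pics/e.png",np.vstack([np.hstack([A,B]),np.hstack([C,np.zeros_like(C)])]))
E
```

```text
[0.5233 0.1429 0.0637] [-0.25 -0.61 -0.08] [ 1.8 -1.5  8.9] [[-1.40358322e-01  9.90084559e-01  5.66630956e-03]
 [ 9.90100405e-01  1.40360908e-01 -5.92740531e-05]
 [-8.54014680e-04  5.60189579e-03 -9.99983945e-01]]
```

View pics/e.png

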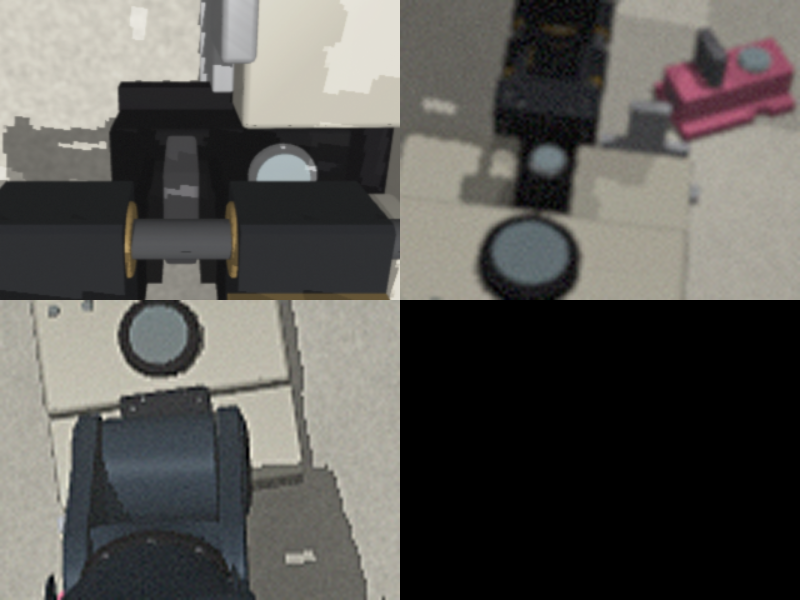

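The lamp is free: it has moved 33 mm and the wrist crop shows the fin still between the pads. I'll continue the pull.

Request:
step_arm:
  targets:
    - [-1,-0.02,-0.003,0.004,0]
    - [-1,-0.04,-0.006,0.004,0]
    - [-1,-0.06,-0.009,0.004,0]
    - [-1,-0.08,-0.011,0.004,0]
    - [-1,-0.1,-0.014,0.004,0]
    - [-1,-0.12,-0.017,0.004,0]
    - [-1,-0.14,-0.02,0.004,0]
    - [-1,-0.16,-0.023,0.004,0]

```text
time_s: 6.65
position: [0.4805, 0.1373, 0.0636]
tcp_rot: [[-0.14, 0.99, 0.0], [0.99, 0.14, 0.0], [-0.0, 0.0, -1.0]]
force: [3.3, -1.3, 2.7]
opening: 0.135
grasp_force: 30.1
```

Request:
step_arm:
  targets:
    - [-1,-0.02,-0.003,0,0]
    - [-1,-0.04,-0.006,0,0]
    - [-1,-0.06,-0.009,0,0]
    - [-1,-0.08,-0.011,0,0]
    - [-1,-0.1,-0.014,0,0]
    - [-1,-0.12,-0.017,0,0]
    - [-1,-0.12,-0.017,0,0]

```text
time_s: 7.35
position: [0.4492, 0.1331, 0.0634]
tcp_rot: [[-0.141, 0.99, -0.003], [0.99, 0.141, -0.0], [0.0, -0.002, -1.0]]
force: [1.0, -0.2, -2.7]
opening: 0.137
grasp_force: 30.0
```

Request:
step_arm:
  targets:
    - [-1,0,0,0.04,0]
    - [-1,0,0,0.1,0]
    - [-1,0,0,0.2,0]
    - [-1,0,0,0.3,0]
    - [-1,0,0,0.4,0]
    - [-1,0,0,0.5,0]
    - [-1,0,0,0.5,0]
    - [-1,0,0,0.5,0]

```text
time_s: 8.15
position: [0.4509, 0.1332, 0.1891]
tcp_rot: [[-0.141, 0.99, 0.002], [0.99, 0.141, 0.0], [-0.0, 0.002, -1.0]]
force: [-1.2, -0.4, -3.4]
opening: 0.133
grasp_force: 30.0
```

```bash
python3 - <<'E'
from rig import *
import cv2,numpy as np
s=read_state();print(np.round(s["position"],4),np.round(s["moment"],2),np.round(s["force"],1),s["opening"])
c=capture("wrist")["color"][:,:,::-1];t=capture("top")["color"][:,:,::-1];sc=capture("scene")["color"][:,:,::-1]
A=cv2.resize(c,(400,300))
B=cv2.resize(sc[165:315,250:450],(400,300),interpolation=cv2.INTER_CUBIC)
cv2.imwrite("pics/f.png",np.hstack([A,B]))
E
```

```text
[0.4509 0.1332 0.1891] [-0.16  0.15  0.02] [-1.2 -0.4 -3.4] 0.13303383228033464
```

View pics/f.png

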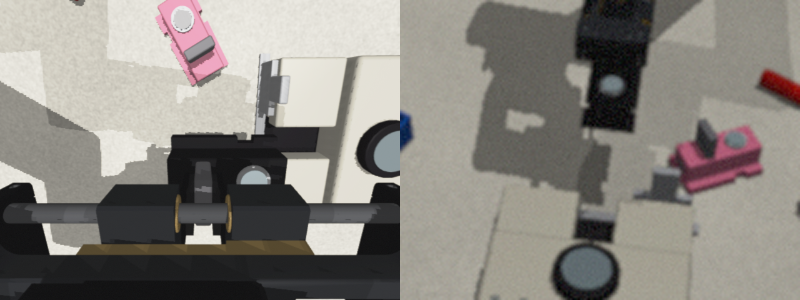

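The lamp is out of the bay and hangs upright in the gripper. I'll move it to the tray.

Request:
step_arm:
  targets:
    - [-1,0.01,-0.06,0,-0.005]
    - [-1,0.02,-0.18,0,-0.015]
    - [-1,0.035,-0.3,0,-0.025]
    - [-1,0.05,-0.42,0,-0.035]
    - [-1,0.06,-0.54,0,-0.045]
    - [-1,0.075,-0.66,0,-0.055]
    - [-1,0.09,-0.8,0,-0.065]

```text
time_s: 9.0
position: [0.4723, -0.0674, 0.1872]
tcp_rot: [[0.064, 0.998, -0.003], [0.998, -0.064, 0.001], [0.001, -0.003, -1.0]]
force: [0.1, -0.2, -3.1]
opening: 0.137
grasp_force: 30.0
```

Request:
step_arm:
  targets:
    - [-1,0.01,-0.12,0,-0.01]
    - [-1,0.02,-0.24,0,-0.02]
    - [-1,0.035,-0.36,0,-0.03]
    - [-1,0.05,-0.48,0,-0.04]
    - [-1,0.06,-0.6,0,-0.05]
    - [-1,0.075,-0.7,0,-0.06]
    - [-1,0.09,-0.76,0,-0.065]
    - [-1,0.09,-0.784,0,-0.065]
    - [-1,0.09,-0.784,0,-0.065]
    - [-1,0.09,-0.784,0,-0.065]

```text
time_s: 10.0
position: [0.4951, -0.2613, 0.188]
tcp_rot: [[0.263, 0.965, -0.002], [0.965, -0.263, 0.002], [0.001, -0.002, -1.0]]
force: [-0.7, 0.1, -2.2]
opening: 0.134
grasp_force: 30.0
```

Request:
step_arm:
  targets:
    - [-1,0.002,-0.005,-0.08,0]
    - [-1,0.002,-0.005,-0.18,0]
    - [-1,0.002,-0.005,-0.28,0]
    - [-1,0.002,-0.005,-0.38,0]
    - [-1,0.002,-0.005,-0.44,0]
    - [-1,0.002,-0.005,-0.46,0]
    - [-1,0.002,-0.005,-0.46,0]

```text
time_s: 10.7
position: [0.496, -0.2628, 0.0732]
tcp_rot: [[0.263, 0.965, -0.001], [0.965, -0.263, 0.001], [0.001, -0.002, -1.0]]
force: [-0.4, 0.2, -2.7]
opening: 0.136
grasp_force: 30.0
```

Request:
step_arm:
  targets:
    - [-1,0,0,-0.008,0]
    - [-1,0,0,-0.016,0]
    - [-1,0,0,-0.024,0]
    - [-1,0,0,-0.03,0]
    - [-1,0,0,-0.03,0]

```text
time_s: 11.2
position: [0.4962, -0.2641, 0.0661]
tcp_rot: [[0.264, 0.964, -0.0], [0.964, -0.264, 0.0], [0.0, -0.0, -1.0]]
force: [-0.2, -0.7, -2.9]
opening: 0.136
grasp_force: 30.0
```

Request:
step_arm:
  targets:
    - [-1,0,0,-0.004,0]
    - [-1,0,0,-0.008,0]
    - [-1,0,0,-0.008,0]

```text
time_s: 11.5
position: [0.4964, -0.2642, 0.0642]
tcp_rot: [[0.264, 0.964, 0.0], [0.964, -0.264, -0.0], [-0.0, 0.0, -1.0]]
force: [0.1, -0.2, -1.5]
opening: 0.134
grasp_force: 30.0
```

Request:
step_arm:
  targets:
    - [-1,0,0,-0.004,0]
    - [-1,0,0,-0.004,0]

```text
time_s: 11.7
position: [0.4964, -0.2642, 0.064]
tcp_rot: [[0.264, 0.964, 0.001], [0.964, -0.264, -0.001], [-0.0, 0.001, -1.0]]
force: [-1.6, 0.2, 4.5]
opening: 0.135
grasp_force: 30.0
```

Contact shows at the expected height, so the lamp stands on the pad. I'll release and rise.

Request:
step_arm:
  targets:
    - [-0.4,0,0,0,0]
    - [-0.4,0,0,0,0]
    - [-0.4,0,0,0,0]
    - [-0.4,0,0,0.04,0]
    - [-0.4,0,0,0.12,0]
    - [-0.4,0,0,0.25,0]
    - [-0.4,0,0,0.4,0]
    - [-0.4,0,0,0.5,0]
    - [-0.4,0,0,0.5,0]

```text
time_s: 12.6
position: [0.4985, -0.2658, 0.1926]
tcp_rot: [[0.264, 0.964, 0.007], [0.965, -0.264, -0.006], [-0.004, 0.009, -1.0]]
force: [0.6, -0.3, -0.5]
opening: 0.306
grasp_force: 0.0
```

```bash
python3 - <<'E'
from rig import *
import cv2,numpy as np,pickle
s=read_state();print(s["time_s"],np.round(s["position"],4),np.round(s["force"],1),s["opening"])
c=capture("wrist")["color"][:,:,::-1];sc=capture("scene")["color"][:,:,::-1];t=capture("top");pickle.dump(t,open("t2.pkl","wb"))
B=cv2.resize(sc[180:280,140:273],(400,300),interpolation=cv2.INTER_CUBIC)
C=cv2.resize(t["color"][150:250,240:340,::-1],(500,500),interpolation=cv2.INTER_CUBIC)[200:500,:]
D=cv2.resize(t["color"][190:290,380:480,::-1],(300,300),interpolation=cv2.INTER_CUBIC)
cv2.imwrite("pics/g.png",np.vstack([np.hstack([cv2.resize(c,(400,300)),B]),np.hstack([C,D])]))
E
```

```text
12.6 [ 0.4985 -0.2658  0.1926] [ 0.6 -0.3 -0.5] 0.30617412762798113
```

View pics/g.png

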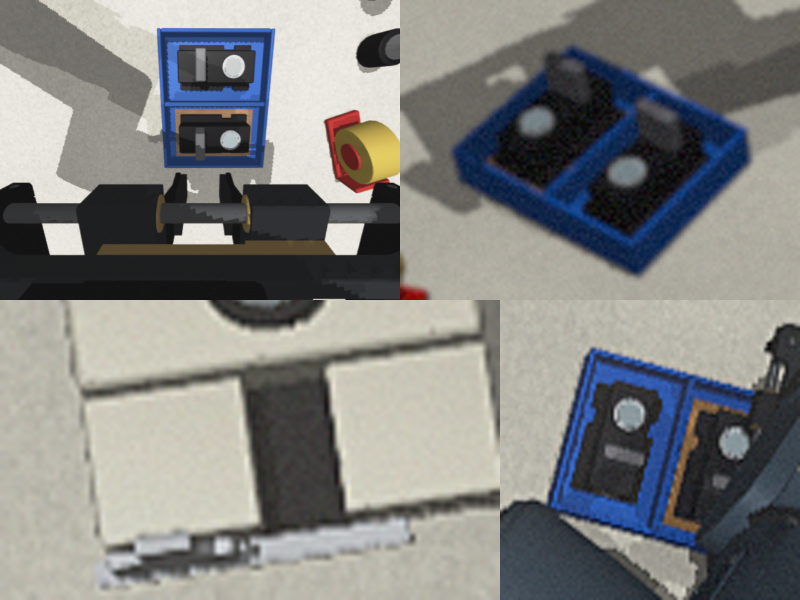

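The lamp stands upright on the pad in the tray, and the spare is untouched. The shutter tab hasn't moved: it is at (163,545) in the lower-left crop. I'll go to the tab.

Request:
step_arm:
  targets:
    - [-0.4,0.06,0.15,0,0.03]
    - [-0.4,0.06,0.3,0,0.06]
    - [-0.4,0.06,0.5,0,0.065]
    - [-0.4,0.06,0.7,0,0.065]
    - [-0.4,0.06,0.9,0,0.065]
    - [-0.4,0.06,0.96,0,0.065]

```text
time_s: 13.35
position: [0.5086, -0.0195, 0.1863]
tcp_rot: [[0.059, 0.998, -0.006], [0.998, -0.059, 0.003], [0.002, -0.006, -1.0]]
force: [-0.5, -0.5, -0.3]
opening: 0.301
grasp_force: 0.0
```

Request:
step_arm:
  targets:
    - [-0.4,0.06,0.2,0,0.03]
    - [-0.4,0.06,0.4,0,0.06]
    - [-0.4,0.06,0.6,0,0.065]
    - [-0.4,0.06,0.8,0,0.065]
    - [-0.4,0.06,0.9,0,0.065]
    - [-0.4,0.06,0.96,0,0.065]
    - [-0.4,0.06,0.96,0,0.065]
    - [-0.4,0.06,0.96,0,0.065]

```text
time_s: 14.15
position: [0.5261, 0.2147, 0.1873]
tcp_rot: [[-0.14, 0.99, -0.001], [0.99, 0.14, -0.001], [-0.001, -0.002, -1.0]]
force: [-0.1, -0.3, 0.9]
opening: 0.299
grasp_force: 0.0
```

Request:
step_arm:
  targets:
    - [-0.4,0.004,0.004,-0.1,0]
    - [-0.4,0.004,0.004,-0.2,0]
    - [-0.4,0.004,0.004,-0.28,0]
    - [-0.4,0.004,0.004,-0.34,0]
    - [-0.4,0.004,0.004,-0.39,0]
    - [-0.4,0.004,0.004,-0.42,0]
    - [-0.4,0.004,0.004,-0.42,0]

```text
time_s: 14.85
position: [0.5269, 0.2158, 0.0822]
tcp_rot: [[-0.139, 0.99, -0.002], [0.99, 0.139, -0.001], [-0.0, -0.002, -1.0]]
force: [0.1, -0.5, 0.8]
opening: 0.301
grasp_force: 0.0
```

Request:
step_arm:
  targets:
    - [-1,0,0,0,0]
    - [-1,0,0,0,0]
    - [-1,0,0,0,0]
    - [-1,0,0,0,0]
    - [-1,0,0,0,0]

```text
time_s: 15.35
position: [0.5285, 0.2171, 0.0838]
tcp_rot: [[-0.141, 0.99, 0.003], [0.99, 0.141, 0.0], [-0.0, 0.003, -1.0]]
force: [1.9, -0.3, 2.6]
opening: 0.113
grasp_force: 30.0
```

Request:
step_arm:
  targets:
    - [-1,0.003,-0.02,0,0]
    - [-1,0.006,-0.04,0,0]
    - [-1,0.008,-0.06,0,0]
    - [-1,0.011,-0.08,0,0]
    - [-1,0.014,-0.1,0,0]
    - [-1,0.017,-0.12,0,0]
    - [-1,0.02,-0.14,0,0]
    - [-1,0.023,-0.16,0,0]
    - [-1,0.025,-0.18,0,0]
    - [-1,0.028,-0.2,0,0]
    - [-1,0.031,-0.22,0,0]
    - [-1,0.034,-0.24,0,0]
    - [-1,0.037,-0.26,0,0]
    - [-1,0.037,-0.26,0,0]

```text
time_s: 16.75
position: [0.5383, 0.1508, 0.0838]
tcp_rot: [[-0.14, 0.99, 0.004], [0.99, 0.14, -0.0], [-0.001, 0.004, -1.0]]
force: [4.1, -0.4, 5.8]
opening: 0.113
grasp_force: 30.0
```

Request:
step_arm:
  targets:
    - [-1,0.001,-0.008,0,0]
    - [-1,0.002,-0.016,0,0]
    - [-1,0.003,-0.024,0,0]
    - [-1,0.004,-0.032,0,0]
    - [-1,0.005,-0.04,0,0]
    - [-1,0.005,-0.04,0,0]

```text
time_s: 17.35
position: [0.5393, 0.1446, 0.0838]
tcp_rot: [[-0.138, 0.99, 0.004], [0.99, 0.138, 0.006], [0.005, 0.005, -1.0]]
force: [4.0, 14.6, 4.9]
opening: 0.113
grasp_force: 30.0
```

It has reached the stop, at the expected closed position. I'll release and retreat.

Request:
step_arm:
  targets:
    - [-0.4,0,0,0,0]
    - [-0.4,0,0,0,0]
    - [-0.4,0,0,0,0]
    - [-0.4,0,0,0.04,0]
    - [-0.4,0,0,0.12,0]
    - [-0.4,0,0,0.25,0]
    - [-0.4,0,0,0.4,0]
    - [-0.4,0,0.05,0.5,0]
    - [-0.4,-0.3,0.3,0.5,0]
    - [-0.4,-0.4,0.6,0.5,0]
    - [-0.4,-0.4,0.8,0.5,0]
    - [-0.4,-0.4,0.9,0.5,0]
    - [-0.4,-0.4,0.9,0.5,0]
    - [-0.4,-0.4,0.9,0.5,0]

```text
time_s: 18.75
position: [0.4359, 0.371, 0.2086]
tcp_rot: [[-0.146, 0.989, 0.0], [0.989, 0.146, 0.002], [0.002, 0.001, -1.0]]
force: [-0.1, -1.2, -0.2]
opening: 0.296
grasp_force: 0.0
```

```bash
python3 - <<'E'
from rig import *
import cv2,numpy as np
from h import *
s=read_state();print(s["time_s"],np.round(s["position"],3),np.round(s["force"],1))
S=capture("scene");T=capture("top");sc=S["color"][:,:,::-1];t=T["color"][:,:,::-1]
C=cv2.resize(t[150:250,240:340],(400,400),interpolation=cv2.INTER_CUBIC)
D=cv2.resize(t[190:290,390:490],(400,400),interpolation=cv2.INTER_CUBIC)
E=cv2.resize(sc[180:280,140:410],(540,200),interpolation=cv2.INTER_CUBIC)
E=np.hstack([E,np.zeros((200,260,3),np.uint8)])
cv2.imwrite("pics/z.png",np.vstack([np.hstack([C,D]),E]))
print("shut tab px in C",(px(T,[.5378,.1438,.1])-[240,150])*4)
E
```

```text
18.75 [0.436 0.371 0.209] [-0.1 -1.2 -0.2]
shut tab px in C [[239.36281014 336.39601154]]
```

View pics/z.png

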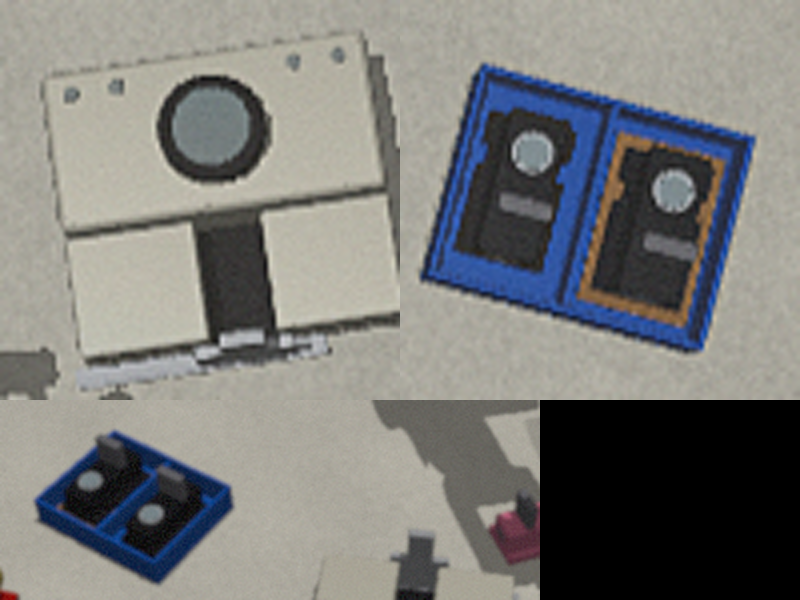

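The final view shows the lamp upright on the pad and the shutter tab at (242,338), centred on the bay at its stop. I'll hand in now.

```bash
python3 -c "
from rig import *
print(hand_in())"
```

```text
the job is handed in; nothing more can be done
None
```

The job is handed in: the lamp unit stands upright on the cardboard pad in the tray, the shutter was slid to its stop across the bay, and the bystanders were left alone; the robot clock read about 19 s.

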